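# Tip turned bushings from a hand chute through a press-to-open hopper inlet

### The arm

A 6-joint arm with a two-finger parallel gripper is mounted at the origin on the work surface. World frame = base frame: x ahead of the robot, y to its left, z up, the work surface at z = 0. Lengths are in m, angles in rad, forces in N, time in s.
With the tool pointing down it reaches from about 0.3 to 0.775 m from the base axis. Payload 14.6 kg.
Tool frame: the origin (TCP) lies on the centre line of the jaws, within the pads' length; the fingertips stand ctrl.tcp_to_tips ahead of it and the grasp point (between the pads) lies 2 mm behind it (ctrl.tcp_to_tips is the distance from the TCP to the fingertips, in m); z points along the fingers, y is the line along which they close (so a half turn about z gives the same grasp; the last joint's range is limited). The gripper opens to 94 mm and grips with 3 to 60 N. Pads are 16 mm wide; open, the fingers measure 119 mm over their backs; the gripper's body (75 mm by 177 mm) begins 78 mm behind the grasp point.
Start: joints at [1.127, 0.3, 1.521, -0, 1.321, -0.067], TCP at [0.202, 0.511, 0.222] pointing down, gripper open.
Joint ranges: [-3.03, 3.03], [-0.79, 2.21], [0.23, 2.52], [-1.04, 4.18], [0, 3.07], [-2.55, 2.55]. Speed limits (rad/s): [2.22, 2.22, 2.57, 3.14, 3.14, 3.14].

### API

Orientations are given as [roll, pitch, yaw] about the fixed x, y, z axes, in that order (R = Rz(yaw) Ry(pitch) Rx(roll)).
In Python, from station import telemetry, viewer, hand_in, ctrl gives the robot as it stands.
- The arm moves only by the tool step_arm, never from a script. Its argument "plan" is a list of rows, each an object of numbers: "dx", "dy", "dz": the shift along the tool's x, y, z scaled (see below); "rx", "ry", "rz": the turn, a rotation vector about the tool's x, y, z scaled (see below); "claw": the closure, from 0 (fully open) to 1 (shut). In form: [{"dx": .., "dy": .., "dz": .., "rx": .., "ry": .., "rz": .., "claw": ..}, ...]. A call has 1 to 10 rows; each row shifts and turns the commanded pose from where the row before left it, along the tool's axes as they then stand; what a row does not reach is not made up. The controller multiplies each number of a shift by 0.1 m and each number of a turn by 90 degrees. A row lasts 1/10 s, in which the tool goes at most 50 mm and 8.59 degrees, less where a joint would pass 70% of its speed; a pose out of reach is approached as far as the arm can. A call with a number of a shift or a turn outside -1 to 1 is refused whole. A call with a gripper value outside its range is refused whole. The fingers move at their own pace and stop on an object; "grip_force" is the grip in N (left out, the last holds). Time passes only in rows, so rows that do not move let the fingers close. It gives the time, the measured TCP pose, the force, the opening and the grip force at its end, in the units of the state.
- telemetry.get_obs(): the state, without advancing time (a new reading comes with each control period).
- viewer.camera(name): name is "scene" or "top"; returns a dict with "img" (480x640x3 uint8, red, green, blue), "z_map" (480x640 float32, m along the optical axis (not along the pixel's ray), 0 where there is no reading), "fx", "fy", "cx", "cy" (pixels), "R" (3x3) and "t" (3): a world point X has camera coordinates R X + t. Camera axes: x right, y down, z forward; pixel columns grow to the right and rows downward; lengths in m; the calibration is good to about 2 mm. A picture is of the moment at which its call begins.
- hand_in(): hands the job in; it is judged then, once.
Trained networks look in a picture, given as the dict that the camera call returned (one of the last four; its "shot" number tells which), for a name from the list of things; names that differ only in an ending like _2 or _b are one class to them, and where a whole thing is asked for, a point or a joint stands for the part that bears it (a point fixed in the world has none). Each returns a list of dicts, best first, with "score" (0 to 1); they miss things now and then, are a little off and sometimes report something else, mostly with a low value. They report only what shows in the picture. A call takes as long as a camera call. They do not tell look-alikes from the thing itself.
- viewer.recognise(target, picture): "rect" ([left, top, right, bottom] in pixels, round what is visible of it).
The state is a dict: "time_s": time; "qpos": joint angles; "joint_vel": joint speeds; "tau": joint torques, N m; "ee_pos": TCP position; "eef_rot": TCP orientation; "force": force on the tool from outside, world axes, zero at the start; "moment": the same for the moment, N m; "grip_width": finger opening in m; "grip_force": force on a finger pad.
Only numpy, scipy, OpenCV 4.12 (cv2) and the standard library are available. Lean on these libraries where they do the work, as an engineer would, in place of code of your own. Each camera call takes 0.05 s, during which the arm holds its last target. There are 200 camera calls.

### The job

Pick up the small aluminium chute by its red handle, seat its groove on the brass press bar of the teal hopper and press the bar down gently, just enough to open the orange shutter and never hard onto the stop; keep it pressed and tip the chute so that all four bushings slide down through the inlet into the hopper. Then set the empty chute back down, upright, on its black mat and let go. Work the hopper only with the chute, not with the gripper, and leave everything else on the bench where it is.

Things in the scene. Friction and masses are not known exactly. Their poses are not given: they have to be found in the camera images.
- chute: Hand chute: open aluminium trough 160 mm long (x -95 to 65), 28 mm wide, 22 mm inside, closed at +x, open at its nose (-x end). Origin under the handle in the plane of its feet, z up, x along the trough. Floor z 10 to 13, walls up to z = 31; foot bar 64 mm wide at x = 50. About 240 g, varies by a quarter.
- chute_grip (a point): Middle of the chute's red handle, at (0, 0, 57) mm in the chute's frame: an upright block over the trough walls, 18 mm along the chute's x, 28 mm along y, z 31 to 77. Gripped from above with the fingers closing along the chute's x, the pads resist the tipping moment; fingertips 19 mm lower than this point clear the walls.
- chute_groove (a point): Where the press bar bears: roof of the groove under the chute, at (-65, 0, 10) mm in its frame. The groove is 14 mm wide and 10 mm deep, between two 4 mm ribs (at x = -74 and -56, 28 mm wide, z 0 to 10). While tipped the nose rib hooks under the bar: come off square to the trough floor, or level first.
- chute_nose (a point): Middle of the trough floor's open end (top face), at (-95, 0, 13) mm in the chute's frame. Bushings start to slide out over it once the chute is tipped nose-down by 15 to 25 degrees; 35 to 45 is sure. Tipped before the shutter is open, they spill.
- bushing0: Black turned steel bushing with a thin brass band, 16 mm diameter, 10 mm tall, 14 g, one of four lying flat in the chute's trough. Origin at the centre of its underside, z along its axis.
- bushing1: Black turned steel bushing with a thin brass band, 16 mm diameter, 10 mm tall, 14 g, one of four lying flat in the chute's trough. Origin at the centre of its underside, z along its axis.
- bushing2: Black turned steel bushing with a thin brass band, 16 mm diameter, 10 mm tall, 14 g, one of four lying flat in the chute's trough. Origin at the centre of its underside, z along its axis.
- bushing3: Black turned steel bushing with a thin brass band, 16 mm diameter, 10 mm tall, 14 g, one of four lying flat in the chute's trough. Origin at the centre of its underside, z along its axis.
- hopper: Fixed teal parts hopper, box 120 x 100 mm (x, y), 100 mm high, walls 4 mm; origin at the centre of its underside, z up. The chute comes in from its +x side (pale window), its x axis along the hopper's, nose to the hopper's -x. On the steel top are the inlet and, across its +x side, the brass press bar.
- bar_nominal (a point): Nominal centre of the press bar at rest, (17, 0, 124) mm in the hopper's frame. Bar: 10 mm diameter, along y, 58 mm free between two grey bushes. Its head is clamped by hand: the bar is really up to 9 mm higher or lower, differently each time and not reported, so find it by touch. x and y are true.
- bar_spring (a point): Foot of the bar, (17, 0, 100) mm in the hopper's frame. The bar is sprung upward: it yields at about 2 N, then 1.3 N per mm, to a hard stop after 5 mm (8.5 N). After the first mm it opens the shutter 9.5 mm per mm: 20 mm at 3 mm down, 38 at the stop. 6 to 8.5 N (3 to 5 mm) is the working range; past the stop force rises steeply and over 16 N harms the linkage.
- inlet (a point): Centre of the inlet, 42 x 36 mm (hopper x -35 to 7, y -18 to 18), at (-14, 0, 100) mm in the hopper's frame. An orange shutter under it opens from the -x end as the bar is pressed, and shuts on release; bushings on it fall in when it opens again. A yellow guard 24 mm high round its -x end and sides reaches to x = -7, 40 mm wide inside.
- mat: Fixed black rubber mat 230 x 110 x 3 mm on which the chute lies at the start and must be put back. Origin at the centre of its underside, x along its length.
- oil_bottle: Bystander: amber oil bottle, 56 mm diameter, 150 mm tall; origin at the centre of its underside.
- plug_jar: Bystander: clear jar with blue cap, 60 mm diameter, 70 mm tall; origin at the centre of its underside.
- deburr_tool: Bystander: blue-handled deburring tool, 150 mm long, lying along its x.
- wrench: Bystander: steel wrench, 160 mm long, lying along its x.
- ring_gauge: Bystander: steel ring gauge, 60 mm diameter, 18 mm tall; origin at the centre of its underside.
- spares_tray: Bystander: blue tray 90 x 120 x 28 mm with spare bushings; origin at the centre of its underside.
- ear_muffs: Bystander: dark red ear muffs, about 105 x 150 mm, 72 mm tall.
Mind the look-alikes: they are no part of the job. What is shaped like the chute but green or purple is not meant.

How it is judged:
By the outcome, as a careful person would: the job done as asked, in the order asked, and still so for the second after the job is handed in, with the robot touching nothing.
It also fails if it takes over 69 s, if anything falls off the work surface, if the arm or the gripper's body presses on something with over 40 N, if the wrist force passes 120 N, or if a joint passes its speed limit or range.

## Working session

There is one attempt and no reset: what is moved stays moved. The work goes in short steps, Python scripts to look and compute and a tool call to move; the robot and the scene stay as the last step left them, time stands still between calls to the robot, and variables do not carry over. Pictures are saved under pics/ and viewed, at most 10 in all, crops included, and the job is handed in when it is done.

Besides the shell and the picture viewer there is one more tool, called after "Call:" as name(argument=value, ...) on one line, values as JSON. step_arm: Moves the arm, as the interface text tells. Shifts and turns lie within -1 to 1; 1 stands for 0.1 m of shift or 90 degrees of turn. Its arguments: {"type":"object","properties":{"plan":{"type":"array"},"grip_force":{"type":"number"}},"required":["plan"]}

```bash
mkdir -p pics; ls
cat > h.py <<'E'
import numpy as np, cv2
from station import telemetry, viewer, hand_in, ctrl
from scipy.spatial.transform import Rotation as Ro
def pts(c):
    z=c["z_map"]; v,u=np.mgrid[0:480,0:640]
    P=np.stack([(u-c["cx"])/c["fx"]*z,(v-c["cy"])/c["fy"]*z,z],-1)
    return (P-c["t"])@c["R"]
def save(c,n): cv2.imwrite("pics/"+n,c["img"][:,:,::-1])
E
python3 - <<'E'
from h import *
o=telemetry.get_obs();print({k:np.round(v,3) for k,v in o.items()},ctrl.tcp_to_tips)
for n in("top","scene"):
    c=viewer.camera(n);save(c,n+".png");np.savez("/tmp/"+n,**{k:c[k] for k in("img","z_map","fx","fy","cx","cy","R","t")})
    P=pts(c)
    for t in("chute","chute_grip","hopper","mat","bar_nominal","inlet"):
        for d in viewer.recognise(t,c)[:4]:
            r=d["rect"];u,v=int((r[0]+r[2])/2),int((r[1]+r[3])/2)
            print(n,t,np.round(d["score"],2),np.round(r),np.round(P[min(v,479),min(u,639)],3))
E
```

```text
pics
{'time_s': np.float64(0.0), 'qpos': array([ 1.127,  0.3  ,  1.522,  0.   ,  1.321, -0.067]), 'joint_vel': array([-0.001, -0.   ,  0.001, -0.001,  0.002, -0.001]), 'tau': array([ 2.0000e-03, -5.3179e+01, -3.5274e+01,  7.1000e-02,  2.4000e-02,
       -0.0000e+00]), 'ee_pos': array([0.202, 0.511, 0.222]), 'eef_rot': array([-3.14 , -0.   ,  2.765]), 'force': array([-0.417, -0.078,  0.313]), 'moment': array([ 0.025, -0.024, -0.081]), 'grip_force': np.float64(0.0), 'grip_width': np.float64(0.094)} 0.017
top chute 0.94 [ 97. 192. 158. 227.] [0.605 0.607 0.009]
top chute 0.79 [234. 317. 258. 379.] [0.238 0.286 0.006]
top chute 0.68 [430. 295. 455. 356.] [ 0.299 -0.229  0.025]
top chute 0.64 [250. 198. 292. 256.] [0.556 0.223 0.015]
top chute_grip 0.88 [ 98. 190. 158. 227.] [0.608 0.604 0.009]
top chute_grip 0.78 [251. 199. 289. 257.] [0.556 0.223 0.015]
top chute_grip 0.74 [431. 297. 455. 358.] [ 0.293 -0.234  0.017]
top chute_grip 0.65 [239. 316. 255. 377.] [0.243 0.28  0.011]
top hopper 0.69 [377. 231. 428. 283.] [ 0.473 -0.116  0.09 ]
top hopper 0.2 [199. 280. 225. 308.] [0.381 0.372
[... 353 characters left out ...]
-0.223  0.038]
scene chute 0.72 [266. 182. 327. 224.] [0.334 0.085 0.008]
scene chute_grip 0.96 [163. 189. 192. 240.] [ 0.306 -0.227  0.01 ]
scene chute_grip 0.94 [487. 222. 558. 262.] [0.592 0.61  0.011]
scene chute_grip 0.8 [355. 140. 378. 191.] [0.269 0.293 0.034]
scene chute_grip 0.76 [271. 181. 323. 224.] [0.343 0.086 0.017]
scene hopper 0.69 [194. 213. 257. 285.] [ 0.516 -0.116  0.102]
scene mat 0.78 [347. 227. 393. 308.] [0.593 0.212 0.027]
scene bar_nominal 0.8 [194. 210. 256. 283.] [ 0.508 -0.117  0.099]
scene inlet 0.6 [196. 211. 253. 282.] [ 0.508 -0.117  0.099]
scene inlet 0.24 [195. 329. 265. 380.] [ 0.74  -0.148  0.012]
scene inlet 0.21 [356. 228. 385. 285.] [0.572 0.22  0.041]
```

View pics/top.png

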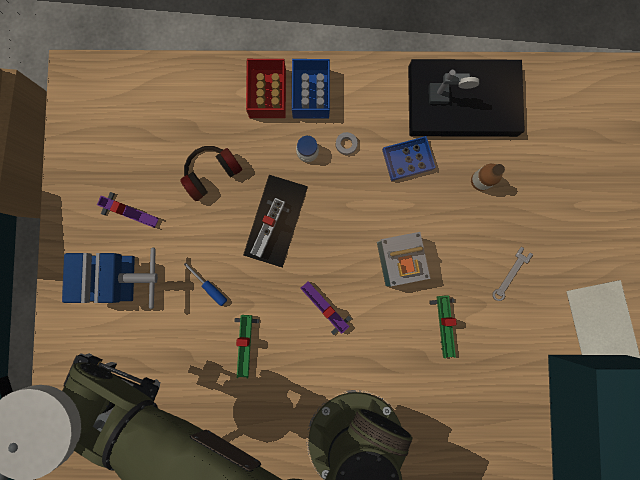

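View pics/scene.png

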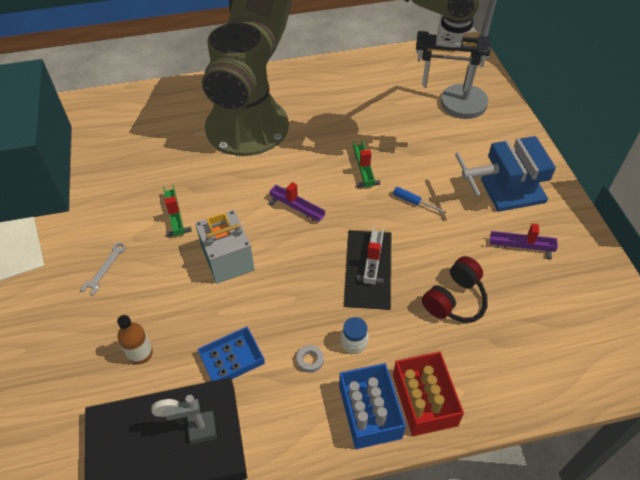

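Top view: chute with red handle is on the mat at about (267,225), its foot bar at (278,200), so its nose points toward the robot. The hopper is at (405,262) with the orange inlet at (408,267) and the bar on the far side. Next I measure both poses.

Run:
```python
from h import *
ims=[]
for n,boxes in(("top",[(235,170,315,270),(365,220,445,300)]),("scene",[(335,215,405,315),(185,200,265,290)])):
    d=np.load(f"/tmp/{n}.npz");c={k:d[k] for k in d};P=pts(c);img=c["img"].astype(int)
    for b in boxes: ims.append(cv2.resize(c["img"][b[1]:b[3],b[0]:b[2],::-1],(400,300*1),interpolation=cv2.INTER_CUBIC))
    R,G,B=img[...,0],img[...,1],img[...,2];Z=P[...,2]
    def rep(name,m):
        q=P[m][:,:2].astype(np.float32)
        if len(q)<5: print(n,name,len(q));return
        r=cv2.minAreaRect(q);print(n,name,len(q),"mean",P[m].mean(0).round(4),"z",np.percentile(Z[m],[5,50,95]).round(3),"rect",np.round(r[0],4),np.round(r[1],4),round(r[2],1))
    box=lambda x0,x1,y0,y1:(P[...,0]>x0)&(P[...,0]<x1)&(P[...,1]>y0)&(P[...,1]<y1)
    mb=box(.44,.72,.12,.3)
    rep("mat",mb&(img.max(-1)<60)&(Z<.02))
    rep("handle",mb&(R>120)&(G<60)&(B<60))
    rep("handletop",mb&(R>120)&(G<60)&(B<60)&(Z>.072))
    rep("chute",mb&(Z>.009)&(Z<.05)&(img.min(-1)>70))
    hb=box(.36,.6,-.24,0)
    rep("hop_top",hb&(Z>.09)&(Z<.108))
    rep("hop_all",hb&(Z>.085))
    rep("orange",hb&(R>180)&(B<60)&(Z<.11))
    rep("high",hb&(Z>.114))
cv2.imwrite("pics/crops.png",np.vstack([np.hstack(ims[:2]),np.hstack(ims[2:])]))
```

```text
top mat 2704 mean [0.5798 0.2046 0.0023] z [-0.003  0.002  0.007] rect [0.5846 0.2323] [0.1588 0.2328] 73.1
top handle 61 mean [0.5682 0.2234 0.0794] z [0.074 0.08  0.083] rect [0.5684 0.2237] [0.026  0.0154] 64.5
top handletop 61 mean [0.5682 0.2234 0.0794] z [0.074 0.08  0.083] rect [0.5684 0.2237] [0.026  0.0154] 64.5
top chute 422 mean [0.5421 0.2356 0.0225] z [0.012 0.019 0.036] rect [0.5523 0.2227] [0.0485 0.16  ] 67.2
top hop_top 1537 mean [ 0.469  -0.121   0.0993] z [0.093 0.1   0.104] rect [ 0.4688 -0.1221] [0.1199 0.1014] 11.3
top hop_all 1939 mean [ 0.4684 -0.121   0.1021] z [0.088 0.1   0.133] rect [ 0.4688 -0.1221] [0.1199 0.1014] 11.3
top orange 20 mean [ 0.4554 -0.132   0.0896] z [0.086 0.089 0.093] rect [ 0.4525 -0.128 ] [0.0328 0.0284] 11.0
top high 237 mean [ 0.4718 -0.1208  0.1288] z [0.116 0.132 0.139] rect [ 0.4612 -0.1235] [0.0644 0.0849] 10.6
scene mat 2519 mean [0.5925 0.2073 0.0033] z [-0.001  0.003  0.008] rect [0.578  0.2146] [0.1051 0.2312] 73.3
scene handle 60 mean [0.5723 0.2278 0.0799] z [0.076 0.08  0.085] rect [0.5719 0.2281] [0.0251 0.0191] 60.6
scene handletop 60 mean [0.5723 0.2278 0.0799] z [0.076 0.08  0.085] rect [0.5719 0.2281] [0.0251 0.0191] 60.6
scene chute 407 mean [0.5671 0.2308 0.0227] z [0.012 0.02  0.036] rect [0.5804 0.23  ] [0.0961 0.2703] 82.6
scene hop_top 1375 mean [ 0.4818 -0.1156  0.0995] z [0.093 0.1   0.105] rect [ 0.4705 -0.1164] [0.127  0.1012] 10.8
scene hop_all 1864 mean [ 0.4798 -0.116   0.1037] z [0.089 0.1   0.133] rect [ 0.471  -0.1163] [0.128  0.1012] 10.8
scene orange 58 mean [ 0.4555 -0.1245  0.0895] z [0.085 0.09  0.093] rect [ 0.4525 -0.1236] [0.0352 0.0291] 9.3
scene high 312 mean [ 0.4726 -0.1177  0.127 ] z [0.116 0.127 0.138] rect [ 0.4629 -0.1177] [0.0708 0.0852] 10.5
```

View pics/crops.png

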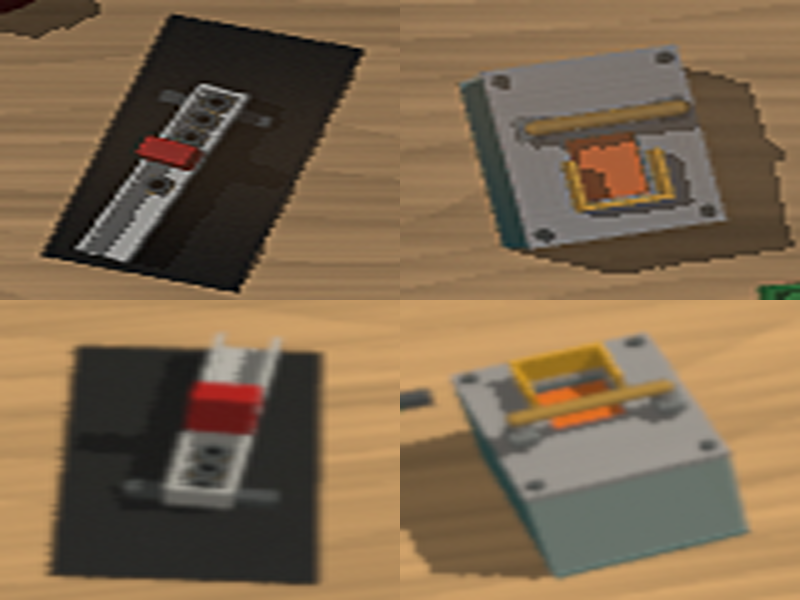

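Call:
step_arm(plan=[{"rz":0.093},{"rz":0.093},{"rz":0.093},{"rz":0.093},{"rz":0.093},{"rz":0.093},{"rz":0.093},{"rz":0.093},{"rz":0.093},{"rz":0.093}])

```text
$.plan[0]: bad value
```

```bash
cat >> h.py <<'E'
def delta(goal,yawy=None):
    "world TCP goal -> total tool shift (units), and rz units to bring tool y to angle yawy deg"
    o=telemetry.get_obs();R=Ro.from_euler("xyz",o["eef_rot"]).as_matrix()
    s=R.T@(np.array(goal)-o["ee_pos"])/.1
    a=np.degrees(np.arctan2(R[1,1],R[0,1]))
    print("tcp",o["ee_pos"].round(4),"toolz",R[:,2].round(4),"yaw_y",a.round(2),"shift",s.round(3),"rz",None if yawy is None else -((yawy-a+180)%360-180)/90,"F",o["force"].round(2),"w",o["grip_width"].round(4),"t",o["time_s"])
E
python3 - <<'E'
from h import *
for n in("top","scene"):
    d=np.load(f"/tmp/{n}.npz");c={k:d[k] for k in d};P=pts(c);img=c["img"].astype(int);Z=P[...,2]
    m=(P[...,0]>.44)&(P[...,0]<.72)&(P[...,1]>.15)&(P[...,1]<.3)&(Z>.01)&(Z<.045)&(img.min(-1)>70)
    Q=P[m][:,:2];h=np.array([.568,.224]) if n=="top" else np.array([.572,.228])
    u=np.array([np.cos(-.42),np.sin(-.42)]);v=np.array([-u[1],u[0]])
    q=(Q-h)@np.c_[u,v]; q=q[(q[:,0]<35)&(np.abs(q[:,1])<.022)&((q[:,0]<.035))]
    vx,vy,x0,y0=cv2.fitLine(q.astype(np.float32),cv2.DIST_HUBER,0,.01,.01).ravel()
    b=np.degrees(np.arctan2(vy,vx)); b=(b+90)%180-90
    print(n,len(q),"yaw",-.42*57.2958+b,"lat at handle",y0-x0*vy/vx,"xmin",np.percentile(q[:,0],[0,1,3]))
delta([.570,.226,.2],-24)
E
```

```text
top 348 yaw -23.279995 lat at handle 0.0024547034 xmin [-0.09414139 -0.09320145 -0.09166112]
scene 260 yaw -23.194462 lat at handle 0.00058354187 xmin [-0.1018013  -0.09827358 -0.09757574]Traceback (most recent call last):
  File "<stdin>", line 11, in <module>
  File "h.py", line 14, in delta
    print("tcp",o["ee_pos"].round(4),"toolz",R[:,2].round(4),"yaw_y",a.round(2),"shift",s.round(3),"rz",None if yawy is None else -((yawy-a+180)%360-180)/90,"F",o["force"].round(2),"w",o["grip_width"].round(4),"t",o["time_s"])
                                                                                                                                                                                         ^^^^^^^^^^^^^^^^^^^^^
AttributeError: 'float' object has no attribute 'round'
```

Call:
step_arm(plan=[{"dx":0,"dy":0,"dz":0,"rx":0,"ry":0,"rz":0.0945,"claw":0},{"dx":0,"dy":0,"dz":0,"rx":0,"ry":0,"rz":0.0945,"claw":0},{"dx":0,"dy":0,"dz":0,"rx":0,"ry":0,"rz":0.0945,"claw":0},{"dx":0,"dy":0,"dz":0,"rx":0,"ry":0,"rz":0.0945,"claw":0},{"dx":0,"dy":0,"dz":0,"rx":0,"ry":0,"rz":0.0945,"claw":0},{"dx":0,"dy":0,"dz":0,"rx":0,"ry":0,"rz":0.0945,"claw":0},{"dx":0,"dy":0,"dz":0,"rx":0,"ry":0,"rz":0.0945,"claw":0},{"dx":0,"dy":0,"dz":0,"rx":0,"ry":0,"rz":0.0945,"claw":0},{"dx":0,"dy":0,"dz":0,"rx":0,"ry":0,"rz":0.0945,"claw":0},{"dx":0,"dy":0,"dz":0,"rx":0,"ry":0,"rz":0.0945,"claw":0}])

```text
time_s: 1.7
ee_pos: [0.2024, 0.5114, 0.2224]
eef_rot: [-3.142, 0.0, 1.274]
force: [-0.7, 0.2, -0.1]
grip_width: 0.0943
grip_force: 0.0
```

```bash
sed -i 's/o\["grip_width"\].round(4)/round(float(o["grip_width"]),4)/' h.py; python3 -c "
from h import *
delta([.570,.226,.2],-23.2)"
```

```text
tcp [0.2024 0.5114 0.2224] toolz [-0. -0. -1.] yaw_y -16.99 shift [-1.655  4.35   0.224] rz 0.06899810573274168 F [-0.67  0.22 -0.13] w 0.0943 t 1.7
```

Call:
step_arm(plan=[{"dx":-0.165,"dy":0.435,"dz":0,"rx":0,"ry":0,"rz":0,"claw":0},{"dx":-0.165,"dy":0.435,"dz":0,"rx":0,"ry":0,"rz":0,"claw":0},{"dx":-0.165,"dy":0.435,"dz":0,"rx":0,"ry":0,"rz":0,"claw":0},{"dx":-0.165,"dy":0.435,"dz":0,"rx":0,"ry":0,"rz":0,"claw":0},{"dx":-0.165,"dy":0.435,"dz":0,"rx":0,"ry":0,"rz":0,"claw":0},{"dx":-0.165,"dy":0.435,"dz":0,"rx":0,"ry":0,"rz":0,"claw":0},{"dx":-0.165,"dy":0.435,"dz":0,"rx":0,"ry":0,"rz":0,"claw":0},{"dx":-0.165,"dy":0.435,"dz":0,"rx":0,"ry":0,"rz":0,"claw":0},{"dx":-0.165,"dy":0.435,"dz":0,"rx":0,"ry":0,"rz":0,"claw":0},{"dx":-0.165,"dy":0.435,"dz":0,"rx":0,"ry":0,"rz":0.069,"claw":0}])

```text
time_s: 2.7
ee_pos: [0.5733, 0.2273, 0.2225]
eef_rot: [3.141, -0.0, 1.171]
force: [-0.1, 0.9, 0.2]
grip_width: 0.0939
grip_force: 0.0
```

Run:
```python
from h import *
delta([.570,.2265,.13],-23.2)
ims=[]
for n in("top","scene"):
    c=viewer.camera(n);b=(220,150,340,280) if n=="top" else (320,130,440,310)
    ims.append(cv2.resize(c["img"][b[1]:b[3],b[0]:b[2],::-1],(400,500)))
cv2.imwrite("pics/g1.png",np.hstack(ims))
```

```text
tcp [0.5733 0.2273 0.2225] toolz [ 2.e-04  0.e+00 -1.e+00] yaw_y -22.88 shift [-0.02  -0.027  0.925] rz 0.0035168679170886384 F [-0.14  0.94  0.24] w 0.0939 t 2.7
```

View pics/g1.png

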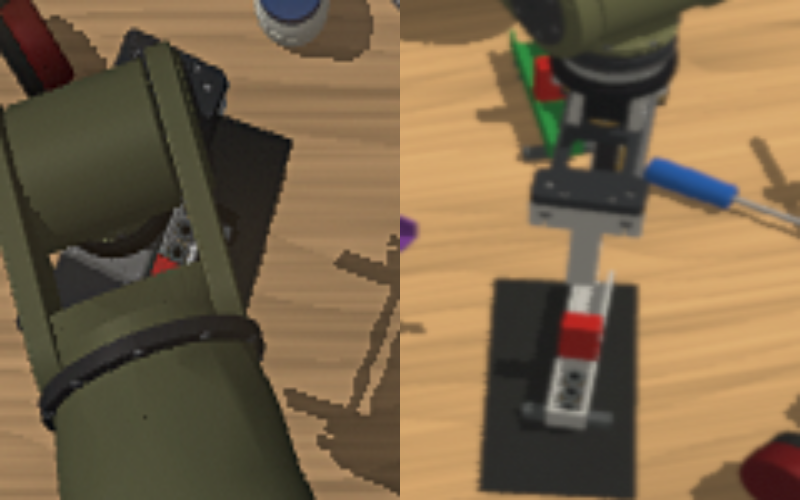

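The gripper hangs above the red handle, laterally aligned (scene crop at (580,340)). I descend in stages.

Call:
step_arm(plan=[{"dx":-0.01,"dy":-0.027,"dz":0.3,"rx":0,"ry":0,"rz":0.003,"claw":0},{"dx":0,"dy":0,"dz":0.4,"rx":0,"ry":0,"rz":0,"claw":0},{"dx":0,"dy":0,"dz":0.4,"rx":0,"ry":0,"rz":0,"claw":0},{"dx":0,"dy":0,"dz":0.25,"rx":0,"ry":0,"rz":0,"claw":0},{"dx":0,"dy":0,"dz":0.2,"rx":0,"ry":0,"rz":0,"claw":0},{"dx":0,"dy":0,"dz":0.095,"rx":0,"ry":0,"rz":0,"claw":0},{"dx":0,"dy":0,"dz":0,"rx":0,"ry":0,"rz":0,"claw":0}])

```text
time_s: 3.5
ee_pos: [0.5684, 0.229, 0.0571]
eef_rot: [-3.14, 0.001, 1.168]
force: [0.3, -0.8, 0.2]
grip_width: 0.0937
grip_force: 0.0
```

Run:
```python
from h import *
delta([.5705,.227,.058],-23.2)
c=viewer.camera("scene");b=(320,180,440,310)
cv2.imwrite("pics/g2.png",cv2.resize(c["img"][b[1]:b[3],b[0]:b[2],::-1],(600,600),interpolation=cv2.INTER_CUBIC))
```

```text
tcp [0.5684 0.229  0.0571] toolz [-1.7e-03 -5.0e-04 -1.0e+00] yaw_y -23.08 shift [-0.011  0.028 -0.009] rz 0.001292700356817199 F [ 0.33 -0.81  0.2 ] w 0.0937 t 3.5
```

View pics/g2.png

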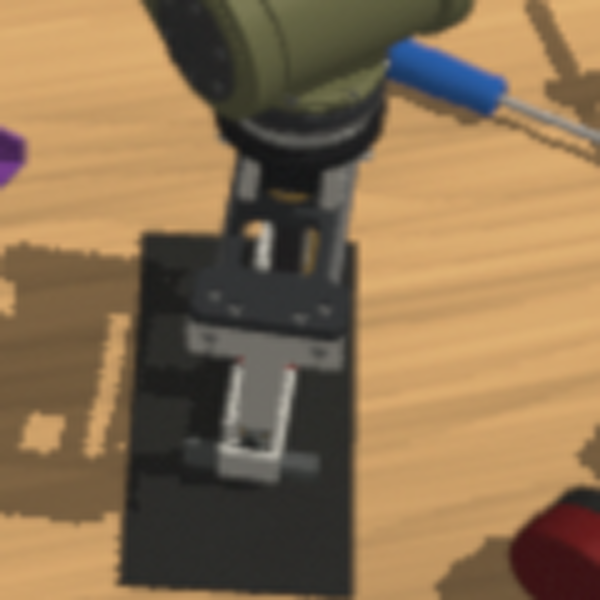

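Call:
step_arm(plan=[{"dx":0,"dy":0.025,"dz":-0.008,"rx":0,"ry":0,"rz":0,"claw":0},{"dx":0,"dy":0,"dz":0,"rx":0,"ry":0,"rz":0,"claw":0.5},{"dx":0,"dy":0,"dz":0,"rx":0,"ry":0,"rz":0,"claw":1},{"dx":0,"dy":0,"dz":0,"rx":0,"ry":0,"rz":0,"claw":1},{"dx":0,"dy":0,"dz":0,"rx":0,"ry":0,"rz":0,"claw":1},{"dx":0,"dy":0,"dz":0,"rx":0,"ry":0,"rz":0,"claw":1},{"dx":0,"dy":0,"dz":0,"rx":0,"ry":0,"rz":0,"claw":1},{"dx":0,"dy":0,"dz":0,"rx":0,"ry":0,"rz":0,"claw":1}], grip_force=45)

```text
time_s: 4.35
ee_pos: [0.5713, 0.2279, 0.0587]
eef_rot: [-3.142, 0.0, 1.167]
force: [0.4, -0.0, 0.9]
grip_width: 0.0415
grip_force: 0.0
```

```bash
python3 -c "
from h import *
delta([.5705,.227,.058],-23.2)"
```

```text
tcp [0.5713 0.2279 0.0587] toolz [-0. -0. -1.] yaw_y -23.12 shift [-0.011 -0.004  0.007] rz 0.0008870391139405835 F [ 0.44 -0.03  0.87] w 0.0415 t 4.35
```

Call:
step_arm(plan=[{"dx":0,"dy":0,"dz":0,"rx":0,"ry":0,"rz":0,"claw":1},{"dx":0,"dy":0,"dz":0,"rx":0,"ry":0,"rz":0,"claw":1},{"dx":0,"dy":0,"dz":0,"rx":0,"ry":0,"rz":0,"claw":1},{"dx":0,"dy":0,"dz":0,"rx":0,"ry":0,"rz":0,"claw":1},{"dx":0,"dy":0,"dz":0,"rx":0,"ry":0,"rz":0,"claw":1},{"dx":0,"dy":0,"dz":0,"rx":0,"ry":0,"rz":0,"claw":1}])

```text
time_s: 4.95
ee_pos: [0.5712, 0.228, 0.0587]
eef_rot: [-3.141, 0.0, 1.167]
force: [-1.7, 1.3, 0.5]
grip_width: 0.0178
grip_force: 45.0
```

```bash
python3 -c "
from h import *
delta([.5705,.227,.058],-23.2);print(telemetry.get_obs()['grip_force'])"
```

```text
tcp [0.5712 0.228  0.0587] toolz [-2.e-04  0.e+00 -1.e+00] yaw_y -23.12 shift [-0.012 -0.003  0.007] rz 0.0009426569294308568 F [-1.67  1.28  0.55] w 0.0178 t 4.95
44.99996066093445
```

Call:
step_arm(plan=[{"dx":0,"dy":0,"dz":-0.05,"rx":0,"ry":0,"rz":0,"claw":1},{"dx":0,"dy":0,"dz":-0.1,"rx":0,"ry":0,"rz":0,"claw":1},{"dx":0,"dy":0,"dz":-0.2,"rx":0,"ry":0,"rz":0,"claw":1},{"dx":0,"dy":0,"dz":-0.3,"rx":0,"ry":0,"rz":0,"claw":1},{"dx":0,"dy":0,"dz":-0.3,"rx":0,"ry":0,"rz":0,"claw":1},{"dx":0,"dy":0,"dz":-0.3,"rx":0,"ry":0,"rz":0,"claw":1},{"dx":0,"dy":0,"dz":-0.25,"rx":0,"ry":0,"rz":0,"claw":1},{"dx":0,"dy":0,"dz":-0.15,"rx":0,"ry":0,"rz":0,"claw":1},{"dx":0,"dy":0,"dz":-0.08,"rx":0,"ry":0,"rz":0,"claw":1},{"dx":0,"dy":0,"dz":-0.03,"rx":0,"ry":0,"rz":0,"claw":1}])

```text
time_s: 5.95
ee_pos: [0.5714, 0.2279, 0.2356]
eef_rot: [3.141, -0.001, 1.167]
force: [0.5, -1.3, -3.5]
grip_width: 0.0181
grip_force: 45.0
```

Run:
```python
from h import *
# re-derive camera bias: handle top known from TCP
o=telemetry.get_obs();print(o["ee_pos"],o["force"],o["moment"])
yaw=np.radians(10.9);H=np.array([.4695,-.1195]);ux=np.array([np.cos(yaw),np.sin(yaw)])
g=H+ux*(.017+.065);print("goal",g)
delta([*g,.235],10.9)
for n in("top","scene"):
    d=np.load(f"/tmp/{n}.npz");c={k:d[k] for k in d};P=pts(c);Z=P[...,2];img=c["img"].astype(int)
    q=(P[...,:2]-H)@np.c_[ux,[-ux[1],ux[0]]]
    m=(np.abs(q[...,0]-.017)<.015)&(np.abs(q[...,1])<.06)&(Z>.112)&(Z<.145)&(img[...,0]>img[...,2]+40)
    Q=np.c_[q[m],Z[m]];print(n,m.sum(),"bar x,y med",np.median(Q,0).round(4),"yrange",np.percentile(Q[:,1],[2,98]).round(4),"z pct",np.percentile(Q[:,2],[50,75,90,97]).round(4))
    v=cv2.fitLine(Q[:,:2].astype(np.float32),cv2.DIST_HUBER,0,.01,.01).ravel();print("bar yaw dev",np.degrees(np.arctan2(-v[0],v[1])),"x",v[2])
    m=(np.abs(q[...,0])<.075)&(np.abs(q[...,1])<.065)&(Z>.094)&(Z<.106)
    r=cv2.minAreaRect(q[m].astype(np.float32));print("top rect",r)
    print("pcts",np.percentile(q[m][:,0],[.5,99.5]).round(4),np.percentile(q[m][:,1],[.5,99.5]).round(4))
```

```text
[0.57140988 0.22787436 0.23561834] [ 0.52454292 -1.32649565 -3.459152  ] [-0.04848058  0.11949549  0.02238579]
goal [ 0.55002061 -0.10399417]
tcp [0.5714 0.2279 0.2356] toolz [ 1.e-03  3.e-04 -1.e+00] yaw_y -23.12 shift [-3.136  1.107  0.005] rz -0.37803026691449365 F [ 0.52 -1.33 -3.46] w 0.0181 t 5.95
top 114 bar x,y med [ 0.0159 -0.0017  0.1352] yrange [-0.0396  0.0355] z pct [0.1352 0.1372 0.1385 0.1405]
bar yaw dev -179.66795 x 0.01590467
top rect ((-0.001073453575372696, -0.002422705292701721), (0.11972926557064056, 0.10136987268924713), 0.39353519678115845)
pcts [-0.0606  0.0585] [-0.0526  0.0473]
scene 146 bar x,y med [0.0199 0.0002 0.1342] yrange [-0.0362  0.0392] z pct [0.1342 0.1362 0.1376 0.1389]
bar yaw dev -179.27267 x 0.019884374
top rect ((0.002199701964855194, 0.002737566828727722), (0.10119691491127014, 0.12584783136844635), 89.81551361083984)
pcts [-0.0592  0.0643] [-0.0473  0.0524]
```

Call:
step_arm(plan=[{"dx":0,"dy":0,"dz":0,"rx":0,"ry":0,"rz":-0.02,"claw":1},{"dx":0,"dy":0,"dz":0,"rx":0,"ry":0,"rz":-0.04,"claw":1},{"dx":0,"dy":0,"dz":0,"rx":0,"ry":0,"rz":-0.06,"claw":1},{"dx":0,"dy":0,"dz":0,"rx":0,"ry":0,"rz":-0.07,"claw":1},{"dx":0,"dy":0,"dz":0,"rx":0,"ry":0,"rz":-0.07,"claw":1},{"dx":0,"dy":0,"dz":0,"rx":0,"ry":0,"rz":-0.06,"claw":1},{"dx":0,"dy":0,"dz":0,"rx":0,"ry":0,"rz":-0.04,"claw":1},{"dx":0,"dy":0,"dz":0,"rx":0,"ry":0,"rz":-0.021,"claw":1}])

```text
time_s: 6.75
ee_pos: [0.571, 0.2278, 0.2337]
eef_rot: [-3.14, 0.0, 1.768]
force: [-0.7, 0.3, -3.6]
grip_width: 0.018
grip_force: 45.0
```

Call:
step_arm(plan=[{"dx":-0.08,"dy":-0.02,"dz":0,"rx":0,"ry":0,"rz":0,"claw":1},{"dx":-0.2,"dy":-0.05,"dz":0,"rx":0,"ry":0,"rz":0,"claw":1},{"dx":-0.3,"dy":-0.08,"dz":0,"rx":0,"ry":0,"rz":0,"claw":1},{"dx":-0.4,"dy":-0.11,"dz":0,"rx":0,"ry":0,"rz":0,"claw":1},{"dx":-0.45,"dy":-0.12,"dz":0,"rx":0,"ry":0,"rz":0,"claw":1},{"dx":-0.45,"dy":-0.12,"dz":0,"rx":0,"ry":0,"rz":0,"claw":1},{"dx":-0.45,"dy":-0.12,"dz":0,"rx":0,"ry":0,"rz":0,"claw":1},{"dx":-0.4,"dy":-0.11,"dz":0,"rx":0,"ry":0,"rz":0,"claw":1},{"dx":-0.3,"dy":-0.08,"dz":0,"rx":0,"ry":0,"rz":0,"claw":1},{"dx":-0.18,"dy":-0.045,"dz":0,"rx":0,"ry":0,"rz":0,"claw":1}])

```text
time_s: 7.75
ee_pos: [0.5487, -0.1063, 0.2343]
eef_rot: [-3.141, -0.0, 1.762]
force: [0.4, 0.2, -3.2]
grip_width: 0.0179
grip_force: 45.0
```

Call:
step_arm(plan=[{"dx":0,"dy":0,"dz":0.1,"rx":0,"ry":0,"rz":0,"claw":1},{"dx":0,"dy":0,"dz":0.05,"rx":0,"ry":0,"rz":0,"claw":1},{"dx":0,"dy":0,"dz":0,"rx":0,"ry":0,"rz":0,"claw":1}])

```text
time_s: 8.05
ee_pos: [0.5492, -0.1028, 0.2184]
eef_rot: [-3.14, -0.001, 1.766]
force: [0.4, 1.2, -4.1]
grip_width: 0.0181
grip_force: 45.0
```

Run:
```python
from h import *
delta([.5499,-.1036,.22],11.2)
ims=[]
for n in("top","scene"):
    c=viewer.camera(n);b=(360,190,460,300) if n=="top" else (170,150,290,300)
    np.savez("/tmp/b"+n,**{k:c[k] for k in("img","z_map","fx","fy","cx","cy","R","t")})
    ims.append(cv2.resize(c["img"][b[1]:b[3],b[0]:b[2],::-1],(400,440) if n=="top" else (400,500),interpolation=cv2.INTER_CUBIC))
ims[0]=cv2.copyMakeBorder(ims[0],0,60,0,0,0)
cv2.imwrite("pics/b1.png",np.hstack(ims))
```

```text
tcp [ 0.5492 -0.1028  0.2184] toolz [-2.2e-03  6.0e-04 -1.0e+00] yaw_y 11.19 shift [-0.01   0.006 -0.016] rz -0.00014126546009581237 F [ 0.44  1.24 -4.08] w 0.0181 t 8.05
```

View pics/b1.png

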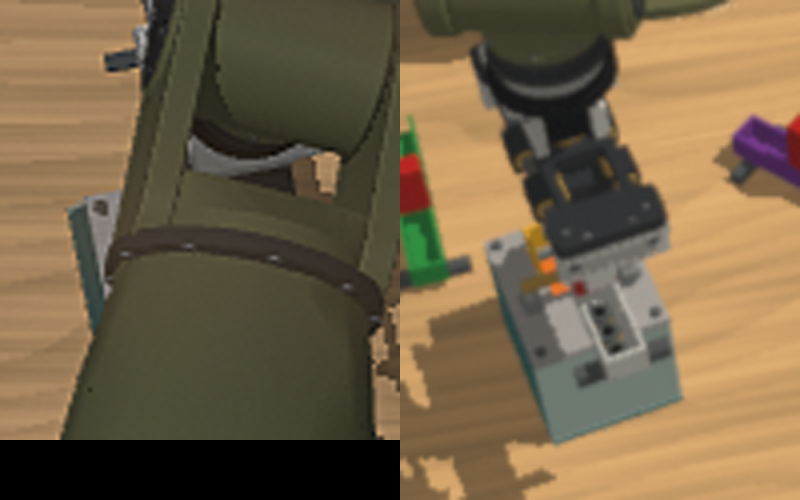

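Run:
```python
from h import *
o=telemetry.get_obs();print(o["ee_pos"])
d=np.load("/tmp/bscene.npz");c={k:d[k] for k in d};P=pts(c);Z=P[...,2];img=c["img"].astype(int)
t=np.array([.5492,-.1028]);a=np.radians(11.2);M=np.array([[np.cos(a),-np.sin(a)],[np.sin(a),np.cos(a)]])
q=(P[...,:2]-t)@M
m=(q[...,0]>.025)&(q[...,0]<.08)&(abs(q[...,1])<.045)&(Z>.158)&(Z<.2)
z0=.2184-.0557
end=m&(q[...,0]>.058)&(abs(q[...,1])<.01); print("end x",np.percentile(q[end][:,0],[50,75,90,97]).round(4))
w=m&(Z>z0+.022)&(q[...,0]<.066); print("walls y",len(q[w]),np.percentile(q[w][:,1],[2,5,95,98]).round(4),"x",np.percentile(q[w][:,0],[2,98]).round(4),"z",np.percentile(Z[w]-z0,[50,90,97]).round(4))
f=m&(abs(q[...,0]-.05)<.012)&(abs(q[...,1])>.017); print("foot y",np.percentile(q[f][:,1],[1,3,97,99]).round(4),"x",np.percentile(q[f][:,0],[5,50,95]).round(4),"z",np.percentile(Z[f]-z0,[5,50,95]).round(4))
r=cv2.minAreaRect(q[w].astype(np.float32));print(r)
# hopper in this view, frame H
H=np.array([.4695,-.1195]);h=(P[...,:2]-H)@M
k=(abs(h[...,0])<.075)&(abs(h[...,1])<.065)&(Z>.094)&(Z<.106)
print("hop",np.percentile(h[k],[.5,99.5],axis=0).round(4))
```

```text
[ 0.54965486 -0.10275012  0.21959721]
end x [0.0662 0.0673 0.0683 0.0688]
walls y 144 [-0.0139 -0.0135  0.0133  0.0138] x [0.0257 0.0655] z [0.0263 0.0331 0.0345]
foot y [-0.0318 -0.0313  0.0314  0.0319] x [0.0473 0.0543 0.0577] z [0.0009 0.0098 0.0137]
((0.04559236019849777, 7.67214223742485e-05), (0.028295211493968964, 0.04068481922149658), 89.47659301757812)
hop [[-0.058  -0.0474]
 [ 0.0641  0.0521]]
```

Call:
step_arm(plan=[{"dx":0.015,"dy":0.003,"dz":0,"rx":0,"ry":0,"rz":0,"claw":1},{"dx":0,"dy":0,"dz":0.06,"rx":0,"ry":0,"rz":0,"claw":1},{"dx":0,"dy":0,"dz":0.06,"rx":0,"ry":0,"rz":0,"claw":1},{"dx":0,"dy":0,"dz":0.06,"rx":0,"ry":0,"rz":0,"claw":1},{"dx":0,"dy":0,"dz":0.04,"rx":0,"ry":0,"rz":0,"claw":1},{"dx":0,"dy":0,"dz":0.02,"rx":0,"ry":0,"rz":0,"claw":1},{"dx":0,"dy":0,"dz":0,"rx":0,"ry":0,"rz":0,"claw":1}])

```text
time_s: 8.85
ee_pos: [0.5496, -0.1021, 0.1954]
eef_rot: [-3.141, -0.0, 1.766]
force: [-0.2, 0.5, -2.7]
grip_width: 0.0179
grip_force: 45.0
```

Call:
step_arm(plan=[{"dx":0,"dy":0,"dz":0.02,"rx":0,"ry":0,"rz":0,"claw":1},{"dx":0,"dy":0,"dz":0,"rx":0,"ry":0,"rz":0,"claw":1}])

```text
time_s: 9.05
ee_pos: [0.5496, -0.1021, 0.1937]
eef_rot: [-3.142, -0.0, 1.766]
force: [1.0, -0.3, -4.1]
grip_width: 0.0182
grip_force: 45.0
```

Call:
step_arm(plan=[{"dx":0,"dy":0,"dz":0.02,"rx":0,"ry":0,"rz":0,"claw":1},{"dx":0,"dy":0,"dz":0,"rx":0,"ry":0,"rz":0,"claw":1}])

```text
time_s: 9.25
ee_pos: [0.5496, -0.102, 0.1916]
eef_rot: [-3.141, -0.0, 1.766]
force: [0.2, 0.9, -2.5]
grip_width: 0.0176
grip_force: 45.0
```

Call:
step_arm(plan=[{"dx":0,"dy":0,"dz":0.02,"rx":0,"ry":0,"rz":0,"claw":1},{"dx":0,"dy":0,"dz":0,"rx":0,"ry":0,"rz":0,"claw":1}])

```text
time_s: 9.45
ee_pos: [0.5496, -0.102, 0.1895]
eef_rot: [-3.141, -0.0, 1.766]
force: [0.5, -0.4, -2.8]
grip_width: 0.0179
grip_force: 45.0
```

Call:
step_arm(plan=[{"dx":0,"dy":0,"dz":0.02,"rx":0,"ry":0,"rz":0,"claw":1},{"dx":0,"dy":0,"dz":0,"rx":0,"ry":0,"rz":0,"claw":1}])

```text
time_s: 9.65
ee_pos: [0.5496, -0.102, 0.1875]
eef_rot: [-3.141, -0.0, 1.766]
force: [0.3, 0.5, -3.1]
grip_width: 0.0177
grip_force: 45.0
```

Call:
step_arm(plan=[{"dx":0,"dy":0,"dz":0.01,"rx":0,"ry":0,"rz":0,"claw":1},{"dx":0,"dy":0,"dz":0,"rx":0,"ry":0,"rz":0,"claw":1}])

```text
time_s: 9.85
ee_pos: [0.5496, -0.102, 0.1866]
eef_rot: [-3.141, -0.0, 1.766]
force: [0.3, -0.5, -3.0]
grip_width: 0.0179
grip_force: 45.0
```

Call:
step_arm(plan=[{"dx":0,"dy":0,"dz":0.01,"rx":0,"ry":0,"rz":0,"claw":1},{"dx":0,"dy":0,"dz":0,"rx":0,"ry":0,"rz":0,"claw":1}])

```text
time_s: 10.05
ee_pos: [0.5496, -0.102, 0.1856]
eef_rot: [-3.141, -0.0, 1.766]
force: [-1.0, -0.2, -3.6]
grip_width: 0.0178
grip_force: 45.0
```

Call:
step_arm(plan=[{"dx":0,"dy":0,"dz":0.01,"rx":0,"ry":0,"rz":0,"claw":1},{"dx":0,"dy":0,"dz":0,"rx":0,"ry":0,"rz":0,"claw":1}])

```text
time_s: 10.25
ee_pos: [0.5496, -0.102, 0.1846]
eef_rot: [-3.141, -0.0, 1.766]
force: [0.3, -0.1, -2.8]
grip_width: 0.0179
grip_force: 45.0
```

Call:
step_arm(plan=[{"dx":0,"dy":0,"dz":0.01,"rx":0,"ry":0,"rz":0,"claw":1},{"dx":0,"dy":0,"dz":0,"rx":0,"ry":0,"rz":0,"claw":1}])

```text
time_s: 10.45
ee_pos: [0.5496, -0.102, 0.1836]
eef_rot: [-3.141, -0.0, 1.766]
force: [-0.0, -0.4, -2.7]
grip_width: 0.0177
grip_force: 45.0
```

Call:
step_arm(plan=[{"dx":0,"dy":0,"dz":0.01,"rx":0,"ry":0,"rz":0,"claw":1},{"dx":0,"dy":0,"dz":0,"rx":0,"ry":0,"rz":0,"claw":1}])

```text
time_s: 10.65
ee_pos: [0.5496, -0.102, 0.1826]
eef_rot: [-3.141, -0.0, 1.766]
force: [0.3, 0.9, -2.7]
grip_width: 0.0174
grip_force: 45.0
```

Call:
step_arm(plan=[{"dx":0,"dy":0,"dz":0.01,"rx":0,"ry":0,"rz":0,"claw":1},{"dx":0,"dy":0,"dz":0,"rx":0,"ry":0,"rz":0,"claw":1}])

```text
time_s: 10.85
ee_pos: [0.5497, -0.1021, 0.1818]
eef_rot: [3.141, 0.0, 1.766]
force: [-0.4, -0.6, -1.7]
grip_width: 0.0178
grip_force: 45.0
```

Call:
step_arm(plan=[{"dx":0,"dy":0,"dz":0.01,"rx":0,"ry":0,"rz":0,"claw":1},{"dx":0,"dy":0,"dz":0,"rx":0,"ry":0,"rz":0,"claw":1}])

```text
time_s: 11.05
ee_pos: [0.5497, -0.102, 0.1809]
eef_rot: [3.141, 0.0, 1.766]
force: [0.4, 0.0, 0.2]
grip_width: 0.0176
grip_force: 45.0
```

Contact at TCP z ≈ 0.182 agrees with the camera's bar height, so the bar is in the groove. Now I press gently.

Call:
step_arm(plan=[{"dx":0,"dy":0,"dz":0.01,"rx":0,"ry":0,"rz":0,"claw":1},{"dx":0,"dy":0,"dz":0,"rx":0,"ry":0,"rz":0,"claw":1},{"dx":0,"dy":0,"dz":0,"rx":0,"ry":0,"rz":0,"claw":1}])

```text
time_s: 11.35
ee_pos: [0.5497, -0.102, 0.1799]
eef_rot: [3.141, 0.0, 1.766]
force: [0.3, -0.9, 0.4]
grip_width: 0.0182
grip_force: 45.0
```

Call:
step_arm(plan=[{"dx":0,"dy":0,"dz":0.01,"rx":0,"ry":0,"rz":0,"claw":1},{"dx":0,"dy":0,"dz":0,"rx":0,"ry":0,"rz":0,"claw":1},{"dx":0,"dy":0,"dz":0,"rx":0,"ry":0,"rz":0,"claw":1}])

```text
time_s: 11.65
ee_pos: [0.5497, -0.1021, 0.1789]
eef_rot: [3.141, 0.0, 1.766]
force: [-0.1, 0.3, 2.3]
grip_width: 0.0179
grip_force: 45.0
```

Run:
```python
from h import *
F=[]
for i in range(3):
    c=viewer.camera("scene");o=telemetry.get_obs();F.append(np.r_[o["force"],o["moment"]])
print(np.mean(F,0).round(2),np.std(F,0).round(2),o["ee_pos"].round(5),o["eef_rot"],o["time_s"])
b=(170,170,290,290);cv2.imwrite("pics/p1.png",cv2.resize(c["img"][b[1]:b[3],b[0]:b[2],::-1],(600,600),interpolation=cv2.INTER_CUBIC))
```

```text
[ 0.54 -0.03  2.45 -0.07  0.21 -0.01] [0.45 0.24 0.31 0.02 0.05 0.01] [ 0.54973 -0.10205  0.17885] [3.14132106e+00 6.19371369e-05 1.76576538e+00] 11.8
```

View pics/p1.png

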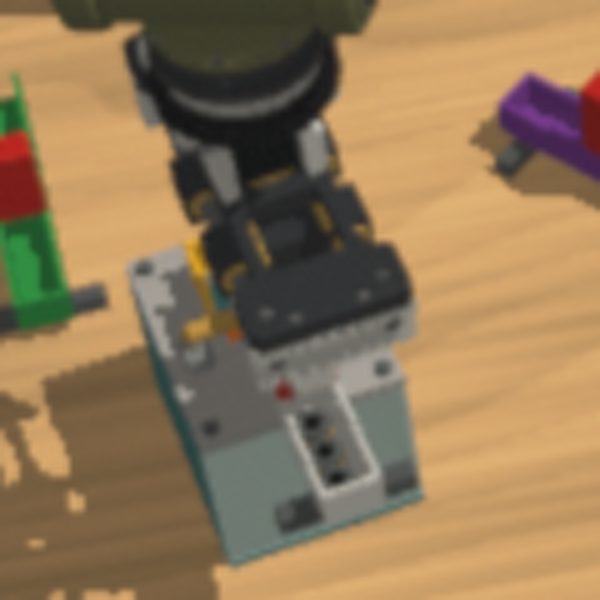

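Call:
step_arm(plan=[{"dx":0,"dy":0,"dz":0.012,"rx":0,"ry":0,"rz":0,"claw":1},{"dx":0,"dy":0,"dz":0,"rx":0,"ry":0,"rz":0,"claw":1},{"dx":0,"dy":0,"dz":0,"rx":0,"ry":0,"rz":0,"claw":1}])

```text
time_s: 12.1
ee_pos: [0.5497, -0.1021, 0.1777]
eef_rot: [3.141, 0.0, 1.766]
force: [1.5, -0.1, 3.8]
grip_width: 0.0176
grip_force: 45.0
```

```bash
cat >> h.py <<'E'
def st(ref=None):
    F=[]
    for i in range(2):
        viewer.camera("scene");o=telemetry.get_obs();F.append(np.r_[o["force"],o["moment"]])
    R=Ro.from_euler("xyz",o["eef_rot"]).as_matrix();p=o["ee_pos"]
    ux=R[:,1];uz=-R[:,2];piv=p-.065*ux-.0507*uz
    th=np.degrees(np.arcsin(ux[2]))
    print("t",round(float(o["time_s"]),2),"F",np.mean(F,0).round(2),"tcp",p.round(5),"tilt",th.round(2),"pivot",piv.round(5),"w",round(float(o["grip_width"]),4))
    if ref is not None:
        d=np.array(ref)-piv;print("fix (tool units)",(R.T@d/.1).round(4))
E
python3 -c "
from h import *
st()"
```

```text
t 12.2 F [ 1.33 -0.16  4.18 -0.12  0.26 -0.  ] tcp [ 0.54972 -0.10208  0.17765] tilt 0.01 pivot [ 0.48597 -0.11468  0.12694] w 0.0176
```

Call:
step_arm(plan=[{"dx":0,"dy":-0.0274,"dz":-0.0333,"rx":-0.0333,"ry":0,"rz":0,"claw":1},{"dx":0,"dy":-0.0274,"dz":-0.0333,"rx":-0.0333,"ry":0,"rz":0,"claw":1},{"dx":0,"dy":0,"dz":0,"rx":0,"ry":0,"rz":0,"claw":1}])

```text
time_s: 12.5
ee_pos: [0.5437, -0.1033, 0.1846]
eef_rot: [3.035, 0.0, 1.765]
force: [0.6, 1.3, 3.7]
grip_width: 0.0177
grip_force: 45.0
```

```bash
python3 -c "
from h import *
st([ 0.48597,-0.11468,0.12694])"
```

```text
t 12.6 F [-1.03  0.23  3.58 -0.17  0.69 -0.03] tcp [ 0.54391 -0.10324  0.18423] tilt 5.93 pivot [ 0.48562 -0.11475  0.12709] w 0.0175
fix (tool units) [-0.      0.0033  0.0018]
```

Call:
step_arm(plan=[{"dx":0,"dy":-0.0244,"dz":-0.0313,"rx":-0.0333,"ry":0,"rz":0,"claw":1},{"dx":0,"dy":-0.0274,"dz":-0.0333,"rx":-0.0333,"ry":0,"rz":0,"claw":1},{"dx":0,"dy":-0.0274,"dz":-0.0333,"rx":-0.0333,"ry":0,"rz":0,"claw":1},{"dx":0,"dy":0,"dz":0,"rx":0,"ry":0,"rz":0,"claw":1}])

```text
time_s: 13.0
ee_pos: [0.5345, -0.1051, 0.1925]
eef_rot: [2.88, -0.0, 1.765]
force: [0.7, 0.4, 4.1]
grip_width: 0.0179
grip_force: 45.0
```

```bash
python3 -c "
from h import *
st([ 0.48597,-0.11468,0.12694])"
```

```text
t 13.1 F [-3.13 -0.27  4.32 -0.24  1.05  0.02] tcp [ 0.53478 -0.105    0.19229] tilt 14.84 pivot [ 0.48588 -0.11464  0.12663] w 0.018
fix (tool units) [-0.0005  0.0016 -0.0027]
```

Call:
step_arm(plan=[{"dx":0,"dy":-0.0264,"dz":-0.0353,"rx":-0.0333,"ry":0,"rz":0,"claw":1},{"dx":0,"dy":-0.0274,"dz":-0.0333,"rx":-0.0333,"ry":0,"rz":0,"claw":1},{"dx":0,"dy":-0.0274,"dz":-0.0333,"rx":-0.0333,"ry":0,"rz":0,"claw":1},{"dx":0,"dy":0,"dz":0,"rx":0,"ry":0,"rz":0,"claw":1}])

```text
time_s: 13.5
ee_pos: [0.524, -0.1071, 0.1994]
eef_rot: [2.724, -0.0, 1.766]
force: [-2.5, -0.2, 4.1]
grip_width: 0.0177
grip_force: 45.0
```

```bash
python3 -c "
from h import *
st([ 0.48597,-0.11468,0.12694])"
```

```text
t 13.6 F [-4.97 -0.54  4.68 -0.3   1.4   0.03] tcp [ 0.52422 -0.10705  0.19932] tilt 23.82 pivot [ 0.48596 -0.11457  0.12669] w 0.018
fix (tool units) [-0.0011  0.0009 -0.0023]
```

Call:
step_arm(plan=[{"dx":0,"dy":-0.0264,"dz":-0.0353,"rx":-0.0333,"ry":0,"rz":0,"claw":1},{"dx":0,"dy":-0.0274,"dz":-0.0333,"rx":-0.0333,"ry":0,"rz":0,"claw":1},{"dx":0,"dy":-0.0274,"dz":-0.0333,"rx":-0.0333,"ry":0,"rz":0,"claw":1},{"dx":0,"dy":0,"dz":0,"rx":0,"ry":0,"rz":0,"claw":1}])

```text
time_s: 14.0
ee_pos: [0.5125, -0.1093, 0.2048]
eef_rot: [2.566, -0.001, 1.766]
force: [-2.5, -0.1, 5.4]
grip_width: 0.0174
grip_force: 45.0
```

```bash
python3 -c "
from h import *
st([ 0.48597,-0.11468,0.12694])"
```

```text
t 14.1 F [-6.51 -1.04  4.6  -0.23  1.48  0.03] tcp [ 0.51275 -0.10926  0.2048 ] tilt 32.83 pivot [ 0.48612 -0.11448  0.12696] w 0.0177
fix (tool units) [-0.0016 -0.0017 -0.0009]
```

Call:
step_arm(plan=[{"dx":0,"dy":-0.0285,"dz":-0.034,"rx":-0.0333,"ry":0,"rz":0,"claw":1},{"dx":0,"dy":-0.0274,"dz":-0.0333,"rx":-0.0333,"ry":0,"rz":0,"claw":1},{"dx":0,"dy":-0.0274,"dz":-0.0333,"rx":-0.0333,"ry":0,"rz":0,"claw":1},{"dx":0,"dy":0,"dz":0,"rx":0,"ry":0,"rz":0,"claw":1},{"dx":0,"dy":0,"dz":0,"rx":0,"ry":0,"rz":0,"claw":1},{"dx":0,"dy":0,"dz":0,"rx":0,"ry":0,"rz":0,"claw":1}])

```text
time_s: 14.7
ee_pos: [0.5005, -0.1116, 0.2079]
eef_rot: [2.412, -0.001, 1.767]
force: [-9.4, -1.6, 5.3]
grip_width: 0.0178
grip_force: 45.0
```

Run:
```python
from h import *
st([ 0.48597,-0.11468,0.12694])
c=viewer.camera("scene")
b=(180,160,280,280);cv2.imwrite("pics/t1.png",cv2.resize(c["img"][b[1]:b[3],b[0]:b[2],::-1],(500,600),interpolation=cv2.INTER_CUBIC))
```

```text
t 14.8 F [-9.14 -1.87  5.65 -0.5   1.81 -0.05] tcp [ 0.50049 -0.11154  0.20788] tilt 41.81 pivot [ 0.48612 -0.11434  0.12675] w 0.0177
fix (tool units) [-0.0031 -0.0003 -0.0028]
```

View pics/t1.png

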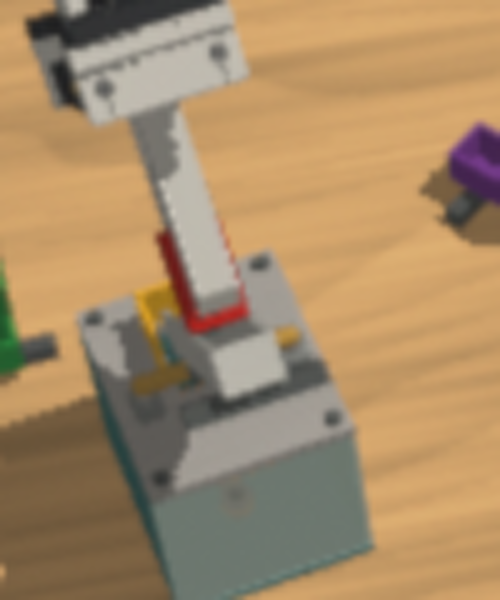

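Call:
step_arm(plan=[{"dx":0,"dy":0,"dz":-0.006,"rx":0,"ry":0,"rz":0,"claw":1},{"dx":0,"dy":0,"dz":0,"rx":0,"ry":0,"rz":0,"claw":1},{"dx":0,"dy":0,"dz":0,"rx":0,"ry":0,"rz":0,"claw":1},{"dx":0,"dy":0,"dz":0,"rx":0,"ry":0,"rz":0,"claw":1},{"dx":0,"dy":0,"dz":0,"rx":0,"ry":0,"rz":0,"claw":1},{"dx":0,"dy":0,"dz":0,"rx":0,"ry":0,"rz":0,"claw":1},{"dx":0,"dy":0,"dz":0,"rx":0,"ry":0,"rz":0,"claw":1},{"dx":0,"dy":0,"dz":0,"rx":0,"ry":0,"rz":0,"claw":1},{"dx":0,"dy":0,"dz":0,"rx":0,"ry":0,"rz":0,"claw":1},{"dx":0,"dy":0,"dz":0,"rx":0,"ry":0,"rz":0,"claw":1}])

```text
time_s: 15.85
ee_pos: [0.5003, -0.1116, 0.2085]
eef_rot: [2.411, -0.001, 1.767]
force: [-5.9, -1.7, 4.4]
grip_width: 0.0178
grip_force: 45.0
```

Run:
```python
from h import *
st([ 0.48597,-0.11468,0.12694])
c=viewer.camera("top");s=viewer.camera("scene")
a=cv2.resize(c["img"][210:300,360:450,::-1],(400,400),interpolation=cv2.INTER_CUBIC)
b=cv2.resize(s["img"][200:290,190:280,::-1],(400,400),interpolation=cv2.INTER_CUBIC)
cv2.imwrite("pics/t2.png",np.hstack([a,b]))
```

```text
t 15.95 F [-6.21 -1.88  4.78 -0.33  1.23 -0.01] tcp [ 0.50032 -0.1116   0.20852] tilt 41.84 pivot [ 0.48599 -0.11439  0.12739] w 0.0175
fix (tool units) [-0.0028 -0.0035  0.0029]
```

View pics/t2.png

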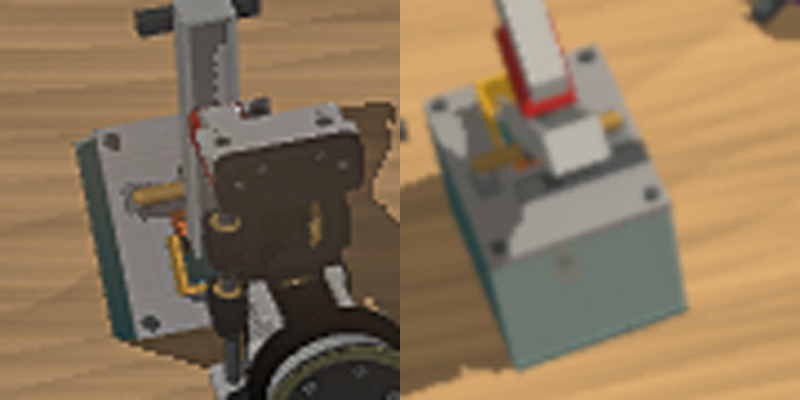

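The top view shows the raised rear of the trough empty at (210,60). I level out with the bar still pressed.

Call:
step_arm(plan=[{"dx":0,"dy":0.0256,"dz":0.0347,"rx":0.0333,"ry":0,"rz":0,"claw":1},{"dx":0,"dy":0.0256,"dz":0.0347,"rx":0.0333,"ry":0,"rz":0,"claw":1},{"dx":0,"dy":0.0256,"dz":0.0347,"rx":0.0333,"ry":0,"rz":0,"claw":1},{"dx":0,"dy":0.0256,"dz":0.0347,"rx":0.0333,"ry":0,"rz":0,"claw":1},{"dx":0,"dy":0.0256,"dz":0.0347,"rx":0.0333,"ry":0,"rz":0,"claw":1},{"dx":0,"dy":0,"dz":0,"rx":0,"ry":0,"rz":0,"claw":1}])

```text
time_s: 16.65
ee_pos: [0.5208, -0.1075, 0.202]
eef_rot: [2.674, 0.0, 1.767]
force: [-5.8, -3.3, 4.4]
grip_width: 0.0177
grip_force: 45.0
```

```bash
python3 -c "
from h import *
st([ 0.48597,-0.11468,0.1271])"
```

```text
t 16.75 F [-3.23 -1.07  4.1  -0.41  0.78 -0.08] tcp [ 0.52048 -0.10766  0.202  ] tilt 26.93 pivot [ 0.48616 -0.11448  0.12736] w 0.0177
fix (tool units) [-0.0016 -0.0032  0.0013]
```

Call:
step_arm(plan=[{"dx":0,"dy":0.0256,"dz":0.0347,"rx":0.0333,"ry":0,"rz":0,"claw":1},{"dx":0,"dy":0.0256,"dz":0.0347,"rx":0.0333,"ry":0,"rz":0,"claw":1},{"dx":0,"dy":0.0256,"dz":0.0347,"rx":0.0333,"ry":0,"rz":0,"claw":1},{"dx":0,"dy":0.0256,"dz":0.0347,"rx":0.0333,"ry":0,"rz":0,"claw":1},{"dx":0,"dy":0.0256,"dz":0.0347,"rx":0.0333,"ry":0,"rz":0,"claw":1},{"dx":0,"dy":0,"dz":0,"rx":0,"ry":0,"rz":0,"claw":1}])

```text
time_s: 17.35
ee_pos: [0.5383, -0.1041, 0.1902]
eef_rot: [2.934, -0.0, 1.767]
force: [-2.5, -1.9, 3.6]
grip_width: 0.0175
grip_force: 45.0
```

```bash
python3 -c "
from h import *
st([ 0.48597,-0.11468,0.1271])"
```

```text
t 17.45 F [-0.72 -0.33  3.88 -0.2   0.43  0.  ] tcp [ 0.53801 -0.10425  0.19055] tilt 12.08 pivot [ 0.48606 -0.11451  0.12737] w 0.0177
fix (tool units) [-0.0015 -0.0018  0.0024]
```

Call:
step_arm(plan=[{"dx":0,"dy":0.0256,"dz":0.0347,"rx":0.0333,"ry":0,"rz":0,"claw":1},{"dx":0,"dy":0.0256,"dz":0.0347,"rx":0.0333,"ry":0,"rz":0,"claw":1},{"dx":0,"dy":0.0256,"dz":0.0347,"rx":0.0333,"ry":0,"rz":0,"claw":1},{"dx":0,"dy":0.0256,"dz":0.0347,"rx":0.0342,"ry":0,"rz":0,"claw":1},{"dx":0,"dy":0,"dz":0,"rx":0,"ry":0,"rz":0,"claw":1},{"dx":0,"dy":0,"dz":0,"rx":0,"ry":0,"rz":0,"claw":1}])

```text
time_s: 18.05
ee_pos: [0.5495, -0.102, 0.1783]
eef_rot: [3.14, -0.0, 1.766]
force: [0.3, 0.4, 3.3]
grip_width: 0.0174
grip_force: 45.0
```

```bash
python3 -c "
from h import *
st([ 0.48597,-0.11468,0.1271])"
```

```text
t 18.15 F [ 1.14  0.59  3.56  0.07  0.17 -0.03] tcp [ 0.54946 -0.10207  0.17869] tilt 0.08 pivot [ 0.48576 -0.11463  0.1279 ] w 0.018
fix (tool units) [-0.001  0.002  0.008]
```

Level, still pressed at about 6 N. I lift straight up.

Call:
step_arm(plan=[{"dx":0,"dy":0,"dz":-0.02,"rx":0,"ry":0,"rz":0,"claw":1},{"dx":0,"dy":0,"dz":-0.04,"rx":0,"ry":0,"rz":0,"claw":1},{"dx":0,"dy":0,"dz":-0.08,"rx":0,"ry":0,"rz":0,"claw":1},{"dx":0,"dy":0,"dz":-0.12,"rx":0,"ry":0,"rz":0,"claw":1},{"dx":0,"dy":0,"dz":-0.12,"rx":0,"ry":0,"rz":0,"claw":1},{"dx":0,"dy":0,"dz":-0.12,"rx":0,"ry":0,"rz":0,"claw":1},{"dx":0,"dy":0,"dz":-0.05,"rx":0,"ry":0,"rz":0,"claw":1},{"dx":0,"dy":0,"dz":-0.02,"rx":0,"ry":0,"rz":0,"claw":1},{"dx":0,"dy":0,"dz":0,"rx":0,"ry":0,"rz":0,"claw":1}])

```text
time_s: 19.05
ee_pos: [0.5495, -0.102, 0.2352]
eef_rot: [-3.14, -0.0, 1.766]
force: [0.1, 0.4, -4.1]
grip_width: 0.0175
grip_force: 45.0
```

Call:
step_arm(plan=[{"dx":0.08,"dy":0.02,"dz":0,"rx":0,"ry":0,"rz":0,"claw":1},{"dx":0.2,"dy":0.05,"dz":0,"rx":0,"ry":0,"rz":0,"claw":1},{"dx":0.3,"dy":0.08,"dz":0,"rx":0,"ry":0,"rz":0,"claw":1},{"dx":0.4,"dy":0.11,"dz":0,"rx":0,"ry":0,"rz":0,"claw":1},{"dx":0.45,"dy":0.12,"dz":0,"rx":0,"ry":0,"rz":0,"claw":1},{"dx":0.45,"dy":0.12,"dz":0,"rx":0,"ry":0,"rz":0,"claw":1},{"dx":0.45,"dy":0.12,"dz":0,"rx":0,"ry":0,"rz":0,"claw":1},{"dx":0.4,"dy":0.11,"dz":0,"rx":0,"ry":0,"rz":0,"claw":1},{"dx":0.3,"dy":0.08,"dz":0,"rx":0,"ry":0,"rz":0,"claw":1},{"dx":0.18,"dy":0.045,"dz":0,"rx":0,"ry":0,"rz":0,"claw":1}])

```text
time_s: 20.05
ee_pos: [0.5706, 0.2321, 0.2344]
eef_rot: [-3.139, -0.0, 1.768]
force: [0.5, 0.1, -2.3]
grip_width: 0.0179
grip_force: 45.0
```

Run:
```python
from h import *
st()
delta([.5712,.228,.235],-23.12)
c=viewer.camera("top");s=viewer.camera("scene")
a=cv2.resize(c["img"][215:295,365:445,::-1],(400,400),interpolation=cv2.INTER_CUBIC)
b=cv2.resize(s["img"][150:310,310:430,::-1],(375,500),interpolation=cv2.INTER_CUBIC)
d=cv2.resize(s["img"][200:290,190:280,::-1],(400,400),interpolation=cv2.INTER_CUBIC)
cv2.imwrite("pics/r1.png",cv2.resize(np.hstack([cv2.copyMakeBorder(a,0,100,0,0,0),b,cv2.copyMakeBorder(d,0,100,0,0,0)]),(800,340)))
```

```text
t 20.15 F [ 0.02  1.22 -2.93  0.03  0.03  0.01] tcp [0.57074 0.23138 0.23438] tilt -0.14 pivot [0.50688 0.21861 0.18384] w 0.0174
tcp [0.5707 0.2314 0.2344] toolz [-2.4e-03 -4.0e-04 -1.0e+00] yaw_y 11.31 shift [-0.034 -0.002 -0.006] rz 0.3825325074057165 F [-0.11  0.17 -2.97] w 0.0174 t 20.15
```

View pics/r1.png

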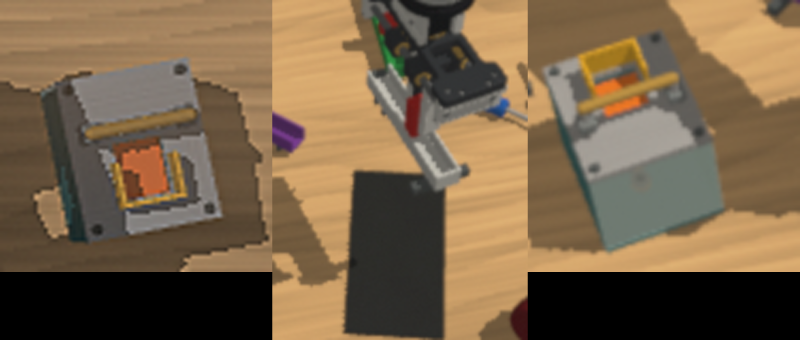

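Chute is empty, the inlet is clear with the shutter shut, and nothing is spilled around the hopper. Now I put the chute back.

Call:
step_arm(plan=[{"dx":-0.034,"dy":0,"dz":0,"rx":0,"ry":0,"rz":0.03,"claw":1},{"dx":0,"dy":0,"dz":0,"rx":0,"ry":0,"rz":0.07,"claw":1},{"dx":0,"dy":0,"dz":0,"rx":0,"ry":0,"rz":0.08,"claw":1},{"dx":0,"dy":0,"dz":0,"rx":0,"ry":0,"rz":0.08,"claw":1},{"dx":0,"dy":0,"dz":0,"rx":0,"ry":0,"rz":0.08,"claw":1},{"dx":0,"dy":0,"dz":0,"rx":0,"ry":0,"rz":0.0425,"claw":1},{"dx":0,"dy":0,"dz":0,"rx":0,"ry":0,"rz":0,"claw":1},{"dx":0,"dy":0,"dz":0,"rx":0,"ry":0,"rz":0,"claw":1}])

```text
time_s: 21.05
ee_pos: [0.572, 0.2251, 0.2352]
eef_rot: [-3.141, 0.001, 1.166]
force: [0.7, -0.0, -2.7]
grip_width: 0.0175
grip_force: 45.0
```

```bash
python3 -c "
from h import *
delta([.5712,.228,.0587],-23.12)"
```

```text
tcp [0.572  0.2251 0.2352] toolz [-1.3e-03 -4.0e-04 -1.0e+00] yaw_y -23.2 shift [ 0.025 -0.017  1.765] rz -0.0008686850396221264 F [ 0.72 -0.03 -2.69] w 0.0175 t 21.05
```

Call:
step_arm(plan=[{"dx":0.025,"dy":-0.017,"dz":0.1,"rx":0,"ry":0,"rz":0,"claw":1},{"dx":0,"dy":0,"dz":0.25,"rx":0,"ry":0,"rz":0,"claw":1},{"dx":0,"dy":0,"dz":0.35,"rx":0,"ry":0,"rz":0,"claw":1},{"dx":0,"dy":0,"dz":0.35,"rx":0,"ry":0,"rz":0,"claw":1},{"dx":0,"dy":0,"dz":0.3,"rx":0,"ry":0,"rz":0,"claw":1},{"dx":0,"dy":0,"dz":0.2,"rx":0,"ry":0,"rz":0,"claw":1},{"dx":0,"dy":0,"dz":0.1,"rx":0,"ry":0,"rz":0,"claw":1},{"dx":0,"dy":0,"dz":0.05,"rx":0,"ry":0,"rz":0,"claw":1},{"dx":0,"dy":0,"dz":0.02,"rx":0,"ry":0,"rz":0,"claw":1},{"dx":0,"dy":0,"dz":0,"rx":0,"ry":0,"rz":0,"claw":1}])

```text
time_s: 22.05
ee_pos: [0.5714, 0.2291, 0.0638]
eef_rot: [-3.141, 0.0, 1.165]
force: [0.6, 0.0, -2.0]
grip_width: 0.0177
grip_force: 45.0
```

Call:
step_arm(plan=[{"dx":0,"dy":0,"dz":0.015,"rx":0,"ry":0,"rz":0,"claw":1},{"dx":0,"dy":0,"dz":0.01,"rx":0,"ry":0,"rz":0,"claw":1},{"dx":0,"dy":0,"dz":0,"rx":0,"ry":0,"rz":0,"claw":1}])

```text
time_s: 22.35
ee_pos: [0.5711, 0.229, 0.0608]
eef_rot: [-3.141, 0.001, 1.165]
force: [0.3, -1.0, -1.6]
grip_width: 0.0181
grip_force: 45.0
```

Call:
step_arm(plan=[{"dx":0,"dy":0,"dz":0.01,"rx":0,"ry":0,"rz":0,"claw":1},{"dx":0,"dy":0,"dz":0,"rx":0,"ry":0,"rz":0,"claw":1}])

```text
time_s: 22.55
ee_pos: [0.5711, 0.229, 0.0596]
eef_rot: [-3.14, 0.001, 1.165]
force: [-0.1, 0.9, -1.5]
grip_width: 0.0175
grip_force: 45.0
```

Call:
step_arm(plan=[{"dx":0,"dy":0,"dz":0.008,"rx":0,"ry":0,"rz":0,"claw":1},{"dx":0,"dy":0,"dz":0,"rx":0,"ry":0,"rz":0,"claw":1}])

```text
time_s: 22.75
ee_pos: [0.5711, 0.229, 0.0588]
eef_rot: [-3.141, 0.001, 1.165]
force: [-0.4, -0.1, -2.8]
grip_width: 0.0176
grip_force: 45.0
```

```bash
python3 -c "
from h import *
st()"
```

```text
t 22.85 F [-0.17 -0.29 -2.29 -0.02  0.1   0.  ] tcp [0.57107 0.229   0.05882] tilt -0.07 pivot [0.51128 0.25465 0.00819] w 0.0179
```

Call:
step_arm(plan=[{"dx":0,"dy":0,"dz":0.005,"rx":0,"ry":0,"rz":0,"claw":1},{"dx":0,"dy":0,"dz":0,"rx":0,"ry":0,"rz":0,"claw":1},{"dx":0,"dy":0,"dz":0,"rx":0,"ry":0,"rz":0,"claw":1}])

```text
time_s: 23.15
ee_pos: [0.5712, 0.2291, 0.0587]
eef_rot: [-3.141, 0.0, 1.165]
force: [-2.7, -0.5, 4.2]
grip_width: 0.0179
grip_force: 45.0
```

Call:
step_arm(plan=[{"dx":0,"dy":0,"dz":0.004,"rx":0,"ry":0,"rz":0,"claw":1},{"dx":0,"dy":0,"dz":0,"rx":0,"ry":0,"rz":0,"claw":1},{"dx":0,"dy":0,"dz":0,"rx":0,"ry":0,"rz":0,"claw":1}])

```text
time_s: 23.45
ee_pos: [0.5712, 0.2291, 0.0587]
eef_rot: [-3.141, 0.0, 1.165]
force: [-4.7, -0.0, 7.1]
grip_width: 0.0178
grip_force: 45.0
```

Down on the mat. I back off slightly to zero the load, open, and retreat straight up.

Call:
step_arm(plan=[{"dx":0,"dy":0,"dz":-0.006,"rx":0,"ry":0,"rz":0,"claw":1},{"dx":0,"dy":0,"dz":0,"rx":0,"ry":0,"rz":0,"claw":0.7},{"dx":0,"dy":0,"dz":0,"rx":0,"ry":0,"rz":0,"claw":0.3},{"dx":0,"dy":0,"dz":0,"rx":0,"ry":0,"rz":0,"claw":0.3},{"dx":0,"dy":0,"dz":0,"rx":0,"ry":0,"rz":0,"claw":0.3},{"dx":0,"dy":0,"dz":0,"rx":0,"ry":0,"rz":0,"claw":0.3},{"dx":0,"dy":0,"dz":0,"rx":0,"ry":0,"rz":0,"claw":0.3},{"dx":0,"dy":0,"dz":0,"rx":0,"ry":0,"rz":0,"claw":0.3}])

```text
time_s: 24.25
ee_pos: [0.5711, 0.229, 0.0585]
eef_rot: [-3.14, 0.001, 1.165]
force: [-0.3, -1.4, -0.3]
grip_width: 0.0655
grip_force: 0.0
```

Call:
step_arm(plan=[{"dx":0,"dy":0,"dz":-0.05,"rx":0,"ry":0,"rz":0,"claw":0.3},{"dx":0,"dy":0,"dz":-0.15,"rx":0,"ry":0,"rz":0,"claw":0.3},{"dx":0,"dy":0,"dz":-0.3,"rx":0,"ry":0,"rz":0,"claw":0.3},{"dx":0,"dy":0,"dz":-0.4,"rx":0,"ry":0,"rz":0,"claw":0.3},{"dx":0,"dy":0,"dz":-0.4,"rx":0,"ry":0,"rz":0,"claw":0.3},{"dx":0,"dy":0,"dz":-0.3,"rx":0,"ry":0,"rz":0,"claw":0.3},{"dx":0,"dy":0,"dz":-0.1,"rx":0,"ry":0,"rz":0,"claw":0.3},{"dx":0,"dy":0,"dz":0,"rx":0,"ry":0,"rz":0,"claw":0.3}])

```text
time_s: 25.05
ee_pos: [0.5716, 0.2291, 0.2302]
eef_rot: [3.141, -0.001, 1.165]
force: [0.1, -0.4, -1.1]
grip_width: 0.066
grip_force: 0.0
```

Run:
```python
from h import *
delta([.5712,.228,.2])
c=viewer.camera("scene");P=pts(c);Z=P[...,2];img=c["img"].astype(int);R,G,B=img[...,0],img[...,1],img[...,2]
m=(P[...,0]>.44)&(P[...,0]<.72)&(P[...,1]>.12)&(P[...,1]<.3)
h=m&(R>120)&(G<60)&(B<60)&(Z>.07)&(Z<.095);print("handle",h.sum(),P[h].mean(0).round(4),"was [.5723 .2278 .0799]")
w=m&(Z>.01)&(Z<.045)&(img.min(-1)>70);print("chute",w.sum(),P[w].mean(0).round(4))
# change on the rest of the bench against the first picture
d=np.load("/tmp/scene.npz");D=np.abs(d["z_map"]-c["z_map"])>.008
D&=(c["z_map"]>0)&(d["z_map"]>0)
n,_,s,_=cv2.connectedComponentsWithStats(cv2.morphologyEx(D.astype(np.uint8),cv2.MORPH_OPEN,np.ones((2,2))))
print([tuple(int(v) for v in r) for r in s[1:] if r[4]>6])
```

```text
tcp [0.5716 0.2291 0.2302] toolz [ 1.2e-03  6.0e-04 -1.0e+00] yaw_y -23.25 shift [-0.012  0.001  0.301] rz None F [ 0.08 -0.4  -1.08] w 0.066 t 25.05
handle 62 [0.5747 0.2274 0.0794] was [.5723 .2278 .0799]
chute 472 [0.5725 0.2302 0.0215]
[(105, 0, 8, 6, 29), (121, 0, 14, 6, 60), (137, 0, 5, 9, 27), (138, 0, 20, 20, 116), (153, 0, 5, 2, 10), (159, 0, 5, 6, 16), (163, 0, 5, 4, 15), (164, 0, 17, 18, 130), (182, 0, 5, 6, 23), (192, 0, 6, 7, 19), (198, 0, 19, 10, 89), (139, 0, 290, 225, 18272), (362, 0, 11, 8, 36), (373, 0, 4, 6, 14), (377, 0, 8, 12, 42), (384, 0, 109, 93, 4290), (498, 0, 5, 4, 12), (516, 0, 4, 2, 8), (544, 0, 3, 3, 8), (554, 0, 6, 7, 19), (91, 3, 3, 3, 8), (101, 3, 3, 3, 8), (109, 2, 9, 14, 51), (77, 4, 11, 9, 45), (191, 4, 3, 3, 8), (510, 4, 3, 3, 7), (56, 7, 17, 22, 178), (74, 6, 4, 6, 12), (84, 7, 67, 48, 913), (131, 7, 8, 6, 27), (150, 7, 4, 4, 8), (506, 6, 3, 4, 10), (57, 8, 3, 4, 8), (160, 9, 3, 6, 13), (178, 8, 10, 14, 60), (368, 9, 11, 8, 39), (38, 10, 5, 3, 13), (44, 10, 7, 12, 36), (49, 10, 6, 5, 17), (156, 11, 4, 3, 8), (397, 11, 6, 9, 26), (7, 13, 18, 28, 1
[... 3211 characters left out ...]
4, 6, 12), (549, 126, 4, 3, 9), (611, 134, 4, 4, 11), (568, 139, 5, 5, 14), (589, 140, 6, 4, 14), (561, 143, 4, 4, 8), (618, 146, 3, 4, 8), (626, 149, 2, 4, 8), (613, 152, 3, 3, 7), (593, 157, 4, 2, 8), (627, 157, 3, 3, 8), (632, 156, 4, 6, 18), (590, 161, 2, 4, 8), (593, 167, 3, 3, 7), (603, 171, 2, 5, 10), (600, 177, 4, 3, 9), (625, 185, 2, 5, 10), (598, 188, 3, 3, 8), (602, 193, 5, 4, 14), (608, 200, 5, 6, 17), (599, 205, 5, 6, 18), (605, 205, 6, 6, 17), (609, 212, 3, 4, 8), (633, 217, 3, 3, 8), (629, 222, 6, 5, 16), (611, 227, 7, 4, 16), (629, 230, 5, 6, 14), (624, 243, 6, 9, 24), (371, 264, 3, 5, 13), (370, 272, 4, 5, 14), (571, 452, 4, 3, 9), (480, 462, 4, 4, 13), (504, 463, 3, 4, 10)]
```

The chute stands where it started. The only depth changes on the bench are the arm itself and the emptied trough.

```bash
python3 -c "
from station import hand_in
print(hand_in())"
```

```text
the job is handed in; nothing more can be done
None
```

The job is handed in: the bar was held at about 6–8 N, the chute came out empty with no spill seen around the hopper, and it is back upright on its mat, released at about 25 s; I did not count the four bushings inside the hopper.

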